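# Release the eccentric cam and close the assembly jig on a plated hub

### The job

The slide of the blue assembly jig is held back by an eccentric cam. With the fingertips, push the cam's red lever knob all the way round to its far stop so that the cam's low side faces the slide, and only then push the yellow plate at the slide's rear until the slide is fully forward and its jaw has moved the plated hub up against the end stop. Leave the lever there and finish clear of everything; do not touch or lift the hub, and leave the other things on the bench where they are.

Things in the scene. Friction and masses are not known exactly. Their poses are not given: they have to be found in the camera images.
- jig: Fixed jig, blue base plate 270 x 225 x 12 mm (x -165 to 105, y -65 to 160 mm in its frame). Origin: on the slide's centre line, at bench height. x points forward, the way the slide is pushed (roughly away from the robot, yaw up to 0.35 rad either way); y left, z up.
- end_stop (a point): Middle of the near face of the dark end stop in the jig, 24 mm above the bench, at jig x = 76, y = 0 mm; the stop is 84 mm wide, top 46 mm above the bench. The hub lies before it on the base plate (12 mm above the bench) between two low rails (tops 24 mm above the bench).
- cam (a joint): Angle of the eccentric cam in rad, 0 to 3.14 with a stop at each end, growing clockwise seen from above; stays where left (friction 0.12 N m, about 2 N at the knob). At 0 its high side (red dot) faces the slide, at jig -y, and the lever points to jig -x; it starts at 0.1 to 0.7. At 3.14 the low side (green dot) faces the slide and the lever points to jig +x. Below about 2.3 it blocks the slide's lug.
- cam_pivot (a point): The cam's upright turning axis, fixed to the jig at x = -54, y = 70 mm, 40 mm above the bench. The disc (60 mm diameter, top 30 mm above the bench) reaches 45 mm from this axis at its high side, 15 mm at its low side. The lever swings round on the side away from the slide: from jig -x through +y to +x.
- lever_knob (a point): Centre of the upright red knob on the end of the cam's dark lever, 70 mm from the pivot. The knob is a pin of 14 mm diameter, standing from 37 to 82 mm above the bench; this point is 60 mm above the bench. The lever under it is 16 mm wide and its top is 37 mm above the bench.
- slide (a joint): Travel of the slide in m: starts at 0 to 0.004, 0.045 is fully forward (rigid stop). Friction 3 N, light damping; stays where left. With the cam's high side towards it, it stops at 0.010 to 0.017. Bar 40 mm wide, top 30 mm above the bench; a yellow lug (top 34 mm) reaches 50 mm to the left of its centre line; the jaw at its front pushes the hub's flange.
- push_face (a point): Centre line of the rear (jig -x) face of the slide's upright yellow push plate, 46 mm wide, 10 mm thick, from 14 to 60 mm above the bench; this point is 45 mm above the bench. At slide 0 it is at jig x = -145 mm. Push it along jig +x.
- hub_mid (a point): Loose yellow-plated hub in the jig, 0.25 kg: flange of 60 mm diameter and 8 mm thick, on it a sleeve of 36 mm diameter, 40 mm high in all, standing upright. This point is on its axis half-way up (32 mm above the bench). Against the end stop it is at jig x = 46 mm, y within 4 mm of 0; it starts at x about 8 to 16 mm.
- spare_hub_mid (a point): A second loose hub like the first, standing on the bench to the right of the jig: a bystander; axis, half-way up (20 mm above the bench).
- wrench_grip (a point): Steel wrench lying to the right of the jig, about along its x: a bystander; point on its handle.
- jar: Glass jar, 56 mm diameter, 70 mm high, on the bench to the left of the jig: a bystander; origin under its centre.
- sleeve: Plated ring, 56 mm diameter, 32 mm high, on the bench beyond the jig: a bystander; origin under its centre.
- bracket: Plated angle bracket, foot 50 x 40 mm, 45 mm high, on the bench beyond the jig: a bystander; origin under its foot.
- tape: Roll of masking tape, 90 mm diameter, 24 mm high, far to the right: a bystander; origin under its centre.
- spray: Green spray can, 60 mm diameter, 170 mm high, far to the left: a bystander; origin under its centre.
Not all that is in view belongs to the job. What is shaped like the part that bears hub_mid but orange or purple is not meant.

How it is judged:
On the way, in this order (a step that is already met when the one before it is completed fails the run):
1. the cam is turned to its low side (joint above 2.8 rad) while the slide is still back (below 0.022 m) (value of joint cam above 2.8 rad and value of joint slide below 0.022 m), for 0.2 s.
2. the slide is pushed fully forward (above 0.0425 m) with the cam still low (value of joint slide above 0.0425 m and value of joint cam above 2.8 rad), for 0.2 s.
At the end, for the whole second after the job is handed in: The cam is within 0.34 rad of its low stop, the slide within 2.5 mm of fully forward, and the hub stands upright in the jig within 4 mm of the end stop (all of step 2 and x of hub_mid in the frame of jig between 0.042 and 0.049 m and y of hub_mid in the frame of jig between -0.007 and 0.007 m and angle between hub_mid's own z axis and vertical below 0.1 rad and height (world z) of hub_mid below 0.037 m); the robot touches nothing.
It fails at once if the hub is lifted by more than 8 mm or tipped (height (world z) of hub_mid above 0.04 m or angle between hub_mid's own z axis and vertical above 0.3 rad).
It fails at once if the robot touches the hub (over 1 N) (contact force between any of the fingers, the arm and hub above 1 N).
It fails at once if another thing on the bench is moved by more than 15 mm (distance of any of spare_hub_mid, wrench_grip, jar, sleeve, bracket, tape, spray from where it was at the start of the episode above 0.015 m).
It also fails if it takes over 72 s, if anything falls off the work surface, if the arm or the gripper's body presses on something with over 40 N, if the wrist force passes 120 N, or if a joint passes its speed limit or range.

### The arm

A 6-joint arm with a two-finger parallel gripper is mounted at the origin on the work surface. World frame = base frame: x ahead of the robot, y to its left, z up, the work surface at z = 0. Lengths are in m, angles in rad, forces in N, time in s.
With the tool pointing down it reaches from about 0.25 to 0.725 m from the base axis. Payload 4 kg.
Tool frame: the origin (TCP) lies on the centre line of the jaws, within the pads' length; the fingertips stand 17 mm ahead of it and the grasp point (between the pads) lies 2 mm behind it; z points along the fingers, y is the line along which they close (so a half turn about z gives the same grasp; the last joint's range is limited). The gripper opens to 85 mm and grips with 20 to 120 N. Pads are 22 mm wide; open, the fingers measure 114 mm over their backs; the gripper's body (76 mm by 85 mm) begins 54 mm behind the grasp point. The pads swing forward as they close: fully open they stand 13 mm farther back than shut.
Start: joints at [1.116, 0.241, 0.005, 1.335, 0, 1.571], TCP at [0.22, 0.449, 0.248] pointing down, gripper open.
Joint ranges: [-2.72, 2.72], [-1.05, 1.87], [-1.09, 1.28], [-1.99, 2.15], [-1.42, 1.44], [-3.14, 3.14]. Speed limits (rad/s): [2.79, 2.79, 3.14, 3.14, 3.14, 3.14].

### API

Orientations are given as a unit quaternion [x, y, z, w].
In Python, from workcell import bot, camera, get_calibration gives the robot as it stands.
- The arm moves only by the tool apply_moves, never from a script. Its argument "steps" is a list of rows, each a list of 3 entries, a list of its own where there are three numbers: the shift along the tool's x, y, z as a fraction of full scale, then the turn, a rotation vector about the tool's x, y, z as a fraction of full scale, then the opening, from 0 (shut) to 1 (fully open). A call has exactly 8 rows; each row shifts and turns the commanded pose from where the row before left it, along the tool's axes as they then stand; what a row does not reach is not made up. Full scale, the value 1, is 20 cm for a shift and pi rad for a turn. A row lasts 1/12 s, in which the tool goes at most 41.7 mm and 7.16 degrees, less where a joint would pass 70% of its speed; a pose out of reach is approached as far as the arm can. A call with a number of a shift or a turn outside -1 to 1 is refused whole. A call with a gripper value outside its range is refused whole. The fingers move at their own pace and stop on an object; the grip force is fixed at half the most. Time passes only in rows, so rows that do not move let the fingers close, or fill a call up. It gives the time, the measured TCP pose, the force, the opening and the grip force at its end, in the units of the state.
- bot.get_obs(): the state, without advancing time (a new reading comes with each control period).
- camera(name): name is "side" or "top"; returns (picture, depth): 420x560x3 uint8, red, green, blue; 420x560 float32, m along the optical axis (not along the pixel's ray), 0 where there is no reading.
- get_calibration(name): a dict with "fov_y" (degrees; the focal length in pixels is half the picture's height over the tangent of half this angle, whatever the lens; pixels are square), "cx", "cy" (the principal point, pixels), "rvec" (rotation vector, rad) and "tvec" (3), from world to camera coordinates, as OpenCV has them. Camera axes: x right, y down, z forward; pixel columns grow to the right and rows downward; lengths in m; the calibration is good to about 2 mm. A picture is of the moment at which its call begins. get_calibration takes no time and is no camera call.
- bot.job_done(): hands the job in; it is judged then, once.
The state is a dict: "clock": time; "joint_pos": joint angles; "joint_vel": joint speeds; "tau": joint torques, N m; "eef_pos": TCP position; "tool_rot": TCP orientation; "ft_force": force on the tool from outside, world axes, zero at the start; "ft_torque": the same for the moment, N m; "grip_width": finger opening in m; "grasp_force": force on a finger pad.
Only numpy, scipy, OpenCV 4.12 (cv2) and the standard library are available. Lean on these libraries where they do the work, as an engineer would, in place of code of your own. Each camera call takes 0.05 s, during which the arm holds its last target. There are 200 camera calls.

## Working session

There is one attempt and no reset: what is moved stays moved. The work goes in short steps, Python scripts to look and compute and a tool call to move; the robot and the scene stay as the last step left them, time stands still between calls to the robot, and variables do not carry over. Pictures are saved under pics/ and viewed, at most 10 in all, crops included, and the job is handed in when it is done.

Besides the shell and the picture viewer there is one more tool, called after ">>>" in YAML: its name, and indented under it one key for each argument. apply_moves: Moves the arm, as the interface text tells. Its arguments: {"type":"object","properties":{"steps":{"type":"array"}},"required":["steps"]}

```bash
mkdir -p pics; cat > h.py <<'E'
import numpy as np, cv2
from workcell import bot, camera, get_calibration
def K(n):
    c=get_calibration(n); f=210/np.tan(np.radians(c['fov_y'])/2)
    R=cv2.Rodrigues(np.array(c['rvec'],float))[0]; return f,c['cx'],c['cy'],R,np.array(c['tvec'],float).ravel()
def ray(n,u,v,z):
    f,cx,cy,R,t=K(n); d=R.T@np.array([(u-cx)/f,(v-cy)/f,1]); o=-R.T@t
    return o+d*(z-o[2])/d[2]
def cloud(n,D):
    f,cx,cy,R,t=K(n); v,u=np.mgrid[:420,:560]
    P=np.stack([(u-cx)/f*D,(v-cy)/f*D,D],-1); return (P-t)@R
E
python3 - <<'E'
from h import *
for n in ('top','side'):
    p,d=camera(n); np.savez(f'pics/{n}0.npz',p=p,d=d); cv2.imwrite(f'pics/{n}0.png',p[...,::-1]); print(n,get_calibration(n))
o=bot.get_obs(); print(o)
E
```

```text
top {'fov_y': 46.009868437861776, 'cx': 272.159003317196, 'cy': 198.3599044608083, 'rvec': array([ 2.14775198, -2.1293183 ,  0.16960196]), 'tvec': array([-0.00409164,  0.58223945,  1.3085935 ])}
side {'fov_y': 55.65747632919149, 'cx': 279.458663646932, 'cy': 202.3836582465441, 'rvec': array([ 0.13775505, -2.77947652,  1.39005012]), 'tvec': array([0.58143633, 0.08142275, 1.28938221])}
{'clock': 0.1, 'joint_pos': array([ 1.11598768e+00,  2.41313393e-01,  3.88192138e-03,  1.33518991e+00,
       -3.82729973e-05,  1.57076240e+00]), 'joint_vel': array([ 7.74745280e-04, -2.11897216e-03,  1.81841199e-03,  1.77207489e-04,
       -4.63025664e-04, -6.04938640e-05]), 'tau': array([ 4.61140662e-04, -3.73138475e+01,  2.53009737e+01,  1.08486868e-02,
        7.22930878e-06,  4.23764575e-06]), 'eef_pos': array([0.21942701, 0.44870137, 0.24752282]), 'tool_rot': array([ 2.25432796e-01,  9.74258293e-01, -8.93342980e-04, -1.87099560e-04]), 'ft_force': array([ 0.1102793 , -0.6442058 ,  0.15731086]), 'ft_torque': array([-0.02122835, -0.01568001,  0.04327833]), 'grasp_force': 0.0, 'grip_width': 0.0853485597071322}
```

View pics/top0.png

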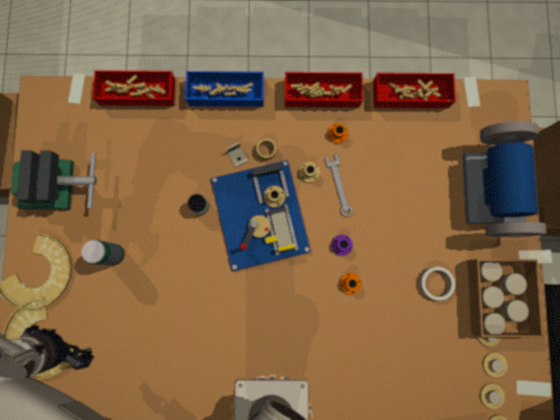

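View pics/side0.png

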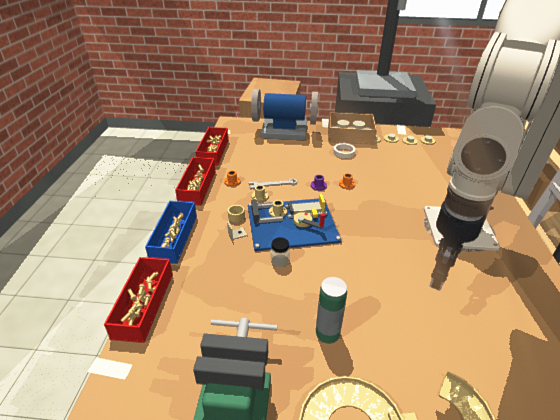

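```bash
python3 - <<'E'
from h import *
a=np.load('pics/top0.npz'); p,d=a['p'],a['d']
hsv=cv2.cvtColor(p,cv2.COLOR_RGB2HSV); H,S,V=[hsv[...,i].astype(int) for i in range(3)]
roi=np.zeros((420,560),bool); roi[150:280,200:320]=1
b=roi&(H>100)&(H<125)&(S>120)
v,u=np.nonzero(b)
W=np.array([ray('top',x,y,.012)[:2] for x,y in zip(u,v)])
r=cv2.minAreaRect((W*1000).astype(np.float32)); print('rect mm',r)
box=cv2.boxPoints(r)/1000; print(box)
# forward axis: long side (270) nearest world x
e=[box[1]-box[0],box[2]-box[1]]; L=max(e,key=np.linalg.norm); L=L*np.sign(L[0]); yaw=np.arctan2(L[1],L[0])
c=box.mean(0); ex=np.array([np.cos(yaw),np.sin(yaw)]); ey=np.array([-ex[1],ex[0]])
o=c+0.030*ex-0.0475*ey; print('yaw',yaw,'origin',o)
J=lambda w:((w[:2]-o)@ex*1000,(w[:2]-o)@ey*1000)
red=roi&((H<6)|(H>172))&(S>170)&(V>90)
n,l,st,ce=cv2.connectedComponentsWithStats(red.astype(np.uint8))
for i in range(1,n): print('red',st[i],ce[i],'jig@.08',J(ray('top',*ce[i],.08)),'@.06',J(ray('top',*ce[i],.06)),'@.03',J(ray('top',*ce[i],.03)))
yel=roi&(H>22)&(H<34)&(S>200)&(V>150)
n,l,st,ce=cv2.connectedComponentsWithStats(yel.astype(np.uint8))
for i in range(1,n):
  if st[i][4]>8: print('yel',st[i],ce[i],'@.06',J(ray('top',*ce[i],.06)),'@.034',J(ray('top',*ce[i],.034)))
P=cloud('top',d); print('depth bench',P[300,250],'plate',P[250,245])
w=cv2.resize(p[150:280,190:330],None,fx=5,fy=4.6,interpolation=cv2.INTER_CUBIC); cv2.imwrite('pics/c1.png',w[...,::-1])
E
```

```text
Traceback (most recent call last):
  File "h.py", line 7, in ray
    f,cx,cy,R,t=K(n); d=R.T@np.array([(u-cx)/f,(v-cy)/f,1]); o=-R.T@t
                ~^^^
  File "h.py", line 4, in K
    c=get_calibration(n); f=210/np.tan(np.radians(c['fov_y'])/2)
ValueError: time passes only in moves, steps and waits
```

```bash
sed -i '1i import functools' h.py; sed -i 's/^def K/@functools.cache\ndef K/' h.py; cat > m.py <<'E'
from h import *
import sys
a=np.load(sys.argv[1]); p,d=a['p'],a['d']
hsv=cv2.cvtColor(p,cv2.COLOR_RGB2HSV); H,S,V=[hsv[...,i].astype(int) for i in range(3)]
roi=np.zeros((420,560),bool); roi[150:280,200:320]=1
b=roi&(H>100)&(H<125)&(S>120)
v,u=np.nonzero(b)
W=np.array([ray('top',x,y,.012)[:2] for x,y in zip(u,v)])
r=cv2.minAreaRect((W*1000).astype(np.float32)); print('rect mm',r)
box=cv2.boxPoints(r)/1000; print(box)
e=[box[1]-box[0],box[2]-box[1]]; L=max(e,key=np.linalg.norm); L=L*np.sign(L[0]); yaw=np.arctan2(L[1],L[0])
c=box.mean(0); ex=np.array([np.cos(yaw),np.sin(yaw)]); ey=np.array([-ex[1],ex[0]])
o=c+0.030*ex-0.0475*ey; print('yaw',yaw,'origin',o)
J=lambda w:np.round([(w[:2]-o)@ex*1000,(w[:2]-o)@ey*1000],1)
red=roi&((H<6)|(H>172))&(S>170)&(V>90)
yel=roi&(H>22)&(H<34)&(S>200)&(V>150)
for nm,m,zs in (('red',red,(.08,.06,.03)),('yel',yel,(.06,.034))):
  n,l,st,ce=cv2.connectedComponentsWithStats(m.astype(np.uint8))
  for i in range(1,n):
    if st[i][4]>4: print(nm,st[i],ce[i].round(1),[(z,J(ray('top',*ce[i],z))) for z in zs])
P=cloud('top',d); print('bench',P[300,250],'plate',P[250,245])
w=cv2.resize(p[150:280,190:330],None,fx=5,fy=4.6,interpolation=cv2.INTER_CUBIC); cv2.imwrite(sys.argv[2],w[...,::-1])
E
python3 m.py pics/top0.npz pics/c1.png
```

```text
rect mm ((536.633056640625, 56.52703857421875), (264.049560546875, 263.9449157714844), 14.113460540771484)
[[ 0.37641293  0.15232258]
 [ 0.44077402 -0.1036551 ]
 [ 0.69685316 -0.03926849]
 [ 0.63249207  0.21670917]]
yaw 0.24632642 origin [0.57731    0.01777613]
red [241 244   5   5  24] [242.9 246.1] [(0.08, array([-110. ,   88.4])), (0.06, array([-108.5,   89.2])), (0.03, array([-106.2,   90.5]))]
yel [266 237  11   6  49] [270.7 239.1] [(0.06, array([-107.9,   12.7])), (0.034, array([-105.9,   12.3]))]
yel [279 245  15   6  39] [286.1 247.2] [(0.06, array([-138.5,  -22.2])), (0.034, array([-137.1,  -23.3]))]
bench [ 0.30663602  0.0594259  -0.00177963] plate [0.44244318 0.07462599 0.01461275]
```

View pics/c1.png

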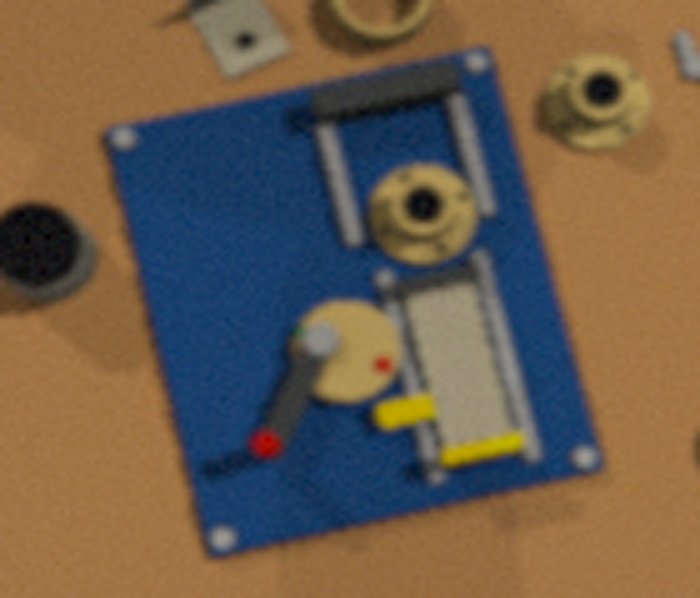

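```bash
python3 - <<'E'
import re
s=open('m.py').read()
a=s.index("v,u=np.nonzero(b)"); z=s.index("J=lambda")
s=s[:a]+'''n,l,st,ce=cv2.connectedComponentsWithStats(cv2.morphologyEx(b.astype(np.uint8),cv2.MORPH_OPEN,np.ones((3,3)))); b=l==1+st[1:,4].argmax()
v,u=np.nonzero(b); q=np.c_[u,v]
pc=np.array([[212,178.3],[288,160.9],[311,250],[232,270.7]])
Wc=np.array([ray('top',x,y,.012)[:2] for x,y in pc]); print('sides mm',[np.linalg.norm(Wc[i]-Wc[i-3])*1000 for i in range(4)])
W=np.array([ray('top',x,y,.012)[:2] for x,y in q])
r=cv2.minAreaRect((W*1000).astype(np.float32)); print('rect',r)
Jc=np.array([[.105,.16],[.105,-.065],[-.165,-.065],[-.165,.16]])
A=Jc-Jc.mean(0);B=Wc-Wc.mean(0)
yaw=np.arctan2((A[:,0]*B[:,1]-A[:,1]*B[:,0]).sum(),(A*B).sum())
ex=np.array([np.cos(yaw),np.sin(yaw)]); ey=np.array([-ex[1],ex[0]])
o=Wc.mean(0)-Jc.mean(0)@np.array([ex,ey]); print('yaw',yaw,'origin',o,'res',(B-A@np.array([ex,ey])).round(4).tolist())
'''+s[z:]
open('m.py','w').write(s)
E
python3 m.py pics/top0.npz pics/c1.png
```

```text
sides mm [np.float64(221.00742905255333), np.float64(259.9813906730963), np.float64(224.82275712158278), np.float64(265.404435404311)]
rect ((541.8739013671875, 35.215309143066406), (264.12799072265625, 219.47518920898438), 13.97111988067627)
yaw 0.24651729474559378 origin [ 0.58307859 -0.00617195] res [[-0.0021, -0.003], [-0.0047, 0.0004], [0.0052, 0.0019], [0.0017, 0.0008]]
red [241 244   5   5  24] [242.9 246.1] [(0.08, array([-109.7,  113.1])), (0.06, array([-108.2,  113.9])), (0.03, array([-106. ,  115.2]))]
yel [266 237  11   6  49] [270.7 239.1] [(0.06, array([-107.6,   37.4])), (0.034, array([-105.7,   37. ]))]
yel [279 245  15   6  39] [286.1 247.2] [(0.06, array([-138.2,    2.5])), (0.034, array([-136.9,    1.4]))]
bench [ 0.30663602  0.0594259  -0.00177963] plate [0.44244318 0.07462599 0.01461275]
```

The crop confirms the layout. The plated hub in the jig's rails, at (275,195), is the one meant. The spare is at (310,171) outside the jig, and the orange (339,132), (350,284) and purple (343,244) ones are decoys. The knob is at (243,246), 70 mm from the pivot as it should be, at θ≈0.65. The push plate is at (286,247).

>>> apply_moves:
  steps:
    - [[-0.116,-0.084,0],[0,0,0],0]
    - [[-0.116,-0.084,0],[0,0,0],0]
    - [[-0.116,-0.084,0],[0,0,0],0]
    - [[-0.116,-0.084,0],[0,0,0],0]
    - [[-0.116,-0.084,0],[0,0,0],0]
    - [[-0.116,-0.084,0],[0,0,0],0]
    - [[-0.116,-0.084,0],[0,0,0],0]
    - [[-0.116,-0.084,0],[0,0,0],0]

```text
clock: 0.77
eef_pos: [0.3275, 0.2455, 0.248]
tool_rot: [0.225, 0.974, -0.0, -0.0]
ft_force: [-0.1, 0.8, 0.5]
grip_width: 0.0001
grasp_force: 0.0
```

>>> apply_moves:
  steps:
    - [[-0.116,-0.084,0],[0,0,0],0]
    - [[-0.116,-0.084,0],[0,0,0],0]
    - [[-0.116,-0.084,0],[0,0,0],0]
    - [[-0.116,-0.084,0],[0,0,0],0]
    - [[-0.116,-0.084,0],[0,0,0],0]
    - [[-0.116,-0.084,0],[0,0,0],0]
    - [[-0.116,-0.084,0],[0,0,0],0]
    - [[-0.116,-0.084,0],[0,0,0],0]

```text
clock: 1.43
eef_pos: [0.4352, 0.0432, 0.248]
tool_rot: [0.225, 0.974, -0.0, -0.0]
ft_force: [0.7, 0.0, -1.2]
grip_width: 0.0002
grasp_force: 0.0
```

>>> apply_moves:
  steps:
    - [[0,0,0],[0,0,-0.039],0]
    - [[0,0,0],[0,0,-0.039],0]
    - [[0,0,0],[0,0,-0.039],0]
    - [[0,0,0],[0,0,-0.039],0]
    - [[0,0,0],[0,0,-0.039],0]
    - [[0,0,0],[0,0,-0.039],0]
    - [[0,0,0],[0,0,-0.039],0]
    - [[0,0,0],[0,0,-0.039],0]

```text
clock: 2.1
eef_pos: [0.4346, 0.0446, 0.2478]
tool_rot: [-0.263, 0.965, 0.0, -0.001]
ft_force: [1.0, -0.4, 0.3]
grip_width: 0.0004
grasp_force: 0.0
```

>>> apply_moves:
  steps:
    - [[0,0,0],[0,0,-0.039],0]
    - [[0,0,0],[0,0,-0.039],0]
    - [[0,0,0],[0,0,-0.039],0]
    - [[0,0,0],[0,0,-0.039],0]
    - [[0,0,0],[0,0,-0.039],0]
    - [[0,0,0],[0,0,-0.015],0]
    - [[0,0,0],[0,0,0],0]
    - [[0,0,0],[0,0,0],0]

```text
clock: 2.77
eef_pos: [0.4348, 0.0446, 0.248]
tool_rot: [-0.558, 0.83, 0.0, -0.0]
ft_force: [-0.1, -0.2, -0.5]
grip_width: 0.0003
grasp_force: 0.0
```

>>> apply_moves:
  steps:
    - [[0,0,0.15],[0,0,0],0]
    - [[0,0,0.15],[0,0,0],0]
    - [[0,0,0.15],[0,0,0],0]
    - [[0,0,0.15],[0,0,0],0]
    - [[0,0,0.15],[0,0,0],0]
    - [[0,0,0.1],[0,0,0],0]
    - [[0,0,0.08],[0,0,0],0]
    - [[0,0,0],[0,0,0],0]

```text
clock: 3.43
eef_pos: [0.432, 0.0443, 0.0592]
tool_rot: [-0.558, 0.83, 0.002, -0.003]
ft_force: [-0.9, -0.6, 0.5]
grip_width: -0.0001
grasp_force: 0.0
```

```bash
python3 - <<'E'
from h import *
p,d=camera('side'); cv2.imwrite('pics/s1.png',cv2.resize(p[170:270,230:370],None,fx=5,fy=5,interpolation=cv2.INTER_CUBIC)[...,::-1])
E
```

```text
(no output)
```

View pics/s1.png

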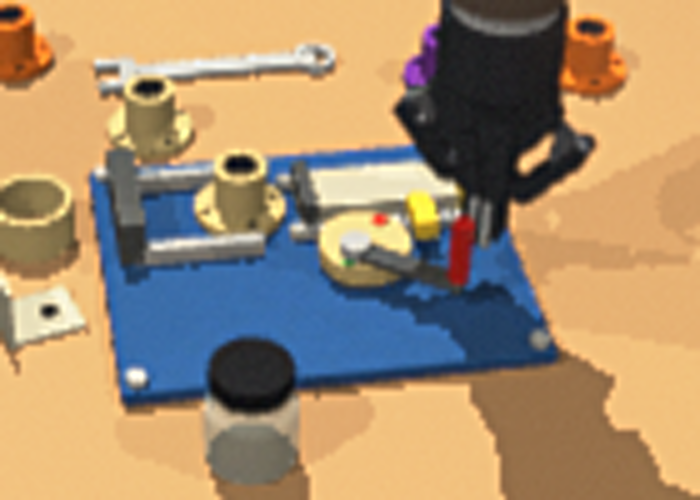

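The side crop shows the fingertips (480,220) just behind the knob (460,250), clear of the lever and lug. I advance to contact, then follow the arc.

>>> apply_moves:
  steps:
    - [[-0.023,-0.0045,0],[0,0,0],0]
    - [[-0.023,-0.0045,0],[0,0,0],0]
    - [[-0.023,-0.0045,0],[0,0,0],0]
    - [[-0.023,-0.0045,0],[0,0,0],0]
    - [[-0.022,0.005,0],[0,0,0.02],0]
    - [[-0.022,0.005,0],[0,0,0.02],0]
    - [[-0.022,0.005,0],[0,0,0.02],0]
    - [[-0.022,0.005,0],[0,0,0.02],0]

```text
clock: 4.15
eef_pos: [0.4507, 0.0777, 0.0631]
tool_rot: [-0.449, 0.894, -0.001, 0.0]
ft_force: [-1.3, -3.5, 0.0]
grip_width: -0.0002
grasp_force: 1.0
```

```bash
cat > k.py <<'E'
from h import *
import sys
p,d=camera('top'); np.savez(sys.argv[1]+'.npz',p=p,d=d); o=bot.get_obs()
hsv=cv2.cvtColor(p,cv2.COLOR_RGB2HSV); H,S,V=[hsv[...,i].astype(int) for i in range(3)]
m=((H<6)|(H>172))&(S>170)&(V>90); m[:150]=0;m[280:]=0;m[:,:200]=0;m[:,320:]=0
pv=np.array([.5135,.0507]); yaw=.2455
a,b=o['tool_rot'][:2]; h=np.degrees(np.arctan2(b*b-a*a,2*a*b))
ex=np.array([np.cos(yaw),np.sin(yaw)]);ey=np.array([-ex[1],ex[0]])
e=o['eef_pos'][:2]-pv; print('h',h,'eef',o['eef_pos'],'tool rel pivot jig mm',(e@ex*1000).round(1),(e@ey*1000).round(1))
n,l,st,ce=cv2.connectedComponentsWithStats(m.astype(np.uint8))
for i in range(1,n):
  if st[i][4]>3:
    w=ray('top',*ce[i],.081)[:2]-pv; x,y=w@ex*1000,w@ey*1000; print(st[i][4],ce[i].round(1),'knob rel',x.round(1),y.round(1),'th',np.arctan2(y,-x).round(3),'r',np.hypot(x,y).round(1))
E
python3 k.py pics/k1
```

```text
h 143.24377822903907 eef [0.45099038 0.0784805  0.06304662] tool rel pivot jig mm -53.9 42.1
```

>>> apply_moves:
  steps:
    - [[-0.0325,0.006,0],[0,0,0.03],0]
    - [[-0.0325,0.006,0],[0,0,0.03],0]
    - [[-0.0325,0.006,0],[0,0,0.03],0]
    - [[-0.0325,0.006,0],[0,0,0.03],0]
    - [[-0.0325,0.006,0],[0,0,0.03],0]
    - [[-0.0325,0.006,0],[0,0,0.03],0]
    - [[-0.0325,0.006,0],[0,0,0.03],0]
    - [[-0.0325,0.006,0],[0,0,0.03],0]

```text
clock: 4.87
eef_pos: [0.4859, 0.1143, 0.0625]
tool_rot: [-0.088, 0.996, -0.0, -0.001]
ft_force: [-2.0, -2.1, 0.7]
grip_width: -0.0002
grasp_force: 1.1
```

```bash
python3 k.py pics/k2
```

```text
h 99.96942357848047 eef [0.48741575 0.11493888 0.06263224] tool rel pivot jig mm -9.7 68.7
```

>>> apply_moves:
  steps:
    - [[-0.0325,0.006,0],[0,0,0.03],0]
    - [[-0.0325,0.006,0],[0,0,0.03],0]
    - [[-0.0325,0.006,0],[0,0,0.03],0]
    - [[-0.0325,0.006,0],[0,0,0.03],0]
    - [[-0.0325,0.006,0],[0,0,0.03],0]
    - [[-0.0325,0.006,0],[0,0,0.03],0]
    - [[-0.0325,0.006,0],[0,0,0.03],0]
    - [[-0.0325,0.006,0],[0,0,0.03],0]

```text
clock: 5.58
eef_pos: [0.537, 0.1162, 0.0621]
tool_rot: [0.284, 0.959, -0.0, -0.001]
ft_force: [-3.0, -0.6, 0.3]
grip_width: 0.0005
grasp_force: 1.1
```

```bash
python3 k.py pics/k3
```

```text
h 56.83661869215514 eef [0.53856894 0.11595743 0.06232531] tool rel pivot jig mm 40.2 57.2
```

>>> apply_moves:
  steps:
    - [[-0.0325,0.006,0],[0,0,0.03],0]
    - [[-0.0325,0.006,0],[0,0,0.03],0]
    - [[-0.0325,0.006,0],[0,0,0.03],0]
    - [[-0.0325,0.006,0],[0,0,0.03],0]
    - [[-0.0325,0.006,0],[0,0,0.03],0]
    - [[-0.0325,0.006,0],[0,0,0.03],0]
    - [[-0.022,0.004,0],[0,0,0.02],0]
    - [[0,0,0],[0,0,0],0]

```text
clock: 6.3
eef_pos: [0.5724, 0.0893, 0.0624]
tool_rot: [0.565, 0.825, 0.0, -0.0]
ft_force: [0.7, 0.9, -0.1]
grip_width: 0.0001
grasp_force: 0.0
```

```bash
python3 k.py pics/k4
```

```text
h 21.336606118727612 eef [0.57248931 0.08938438 0.06253442] tool rel pivot jig mm 66.6 23.2
```

>>> apply_moves:
  steps:
    - [[-0.011,0.002,0],[0,0,0.01],0]
    - [[-0.011,0.002,0],[0,0,0.01],0]
    - [[-0.011,0.002,0],[0,0,0.01],0]
    - [[-0.011,0.002,0],[0,0,0.01],0]
    - [[0,0,0],[0,0,0],0]
    - [[0,0,0],[0,0,0],0]
    - [[0,0,0],[0,0,0],0]
    - [[0,0,0],[0,0,0],0]

```text
clock: 7.02
eef_pos: [0.5753, 0.0858, 0.0626]
tool_rot: [0.613, 0.79, 0.002, -0.003]
ft_force: [-2.5, 9.9, 1.3]
grip_width: -0.0001
grasp_force: 5.3
```

```bash
python3 k.py pics/k5
```

```text
h 14.349416403326071 eef [0.5753319  0.0857984  0.06262501] tool rel pivot jig mm 68.5 19.0
```

>>> apply_moves:
  steps:
    - [[0.05,0,0],[0,0,0],0]
    - [[0.05,0,0],[0,0,0],0]
    - [[0,0,-0.1],[0,0,0],0]
    - [[0,0,-0.1],[0,0,0],0]
    - [[0,0,-0.1],[0,0,0],0]
    - [[0,0,-0.1],[0,0,0],0]
    - [[0,0,-0.1],[0,0,0],0]
    - [[0,0,0],[0,0,0],0]

```text
clock: 7.73
eef_pos: [0.5745, 0.1019, 0.1673]
tool_rot: [0.615, 0.788, 0.003, 0.003]
ft_force: [2.1, 0.8, 0.8]
grip_width: 0.0004
grasp_force: 0.0
```

>>> apply_moves:
  steps:
    - [[-0.077,-0.142,0],[0,0,0],0]
    - [[-0.077,-0.142,0],[0,0,0],0]
    - [[-0.077,-0.142,0],[0,0,0],0]
    - [[-0.077,-0.142,0],[0,0,0],0]
    - [[-0.077,-0.142,0],[0,0,0],0]
    - [[-0.077,-0.142,0],[0,0,0],0]
    - [[-0.077,-0.142,0],[0,0,0],0]
    - [[0,0,0],[0,0,0],0]

```text
clock: 8.4
eef_pos: [0.3995, -0.0535, 0.1613]
tool_rot: [0.617, 0.787, -0.002, -0.001]
ft_force: [-0.1, 0.4, -0.1]
grip_width: -0.0001
grasp_force: 0.0
```

```bash
python3 k.py pics/k6; python3 m.py pics/k6.npz pics/c6.png | grep yel
```

```text
h 13.783532580626677 eef [ 0.40227372 -0.05248051  0.16181997] tool rel pivot jig mm -133.0 -73.1
17 [247.4 196.9] knob rel 68.6 -0.4 th -3.136 r 68.6
yel [266 237  11   6  46] [270.5 239.2] [(0.06, array([-107.7,   37.9])), (0.034, array([-105.7,   37.5]))]
```

View pics/c6.png

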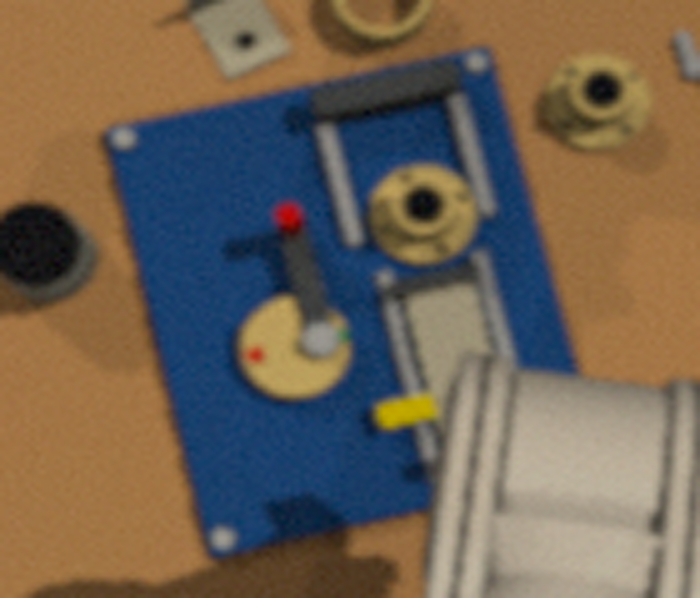

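The lever knob, at crop (288,215), is at its far stop (θ≈3.14), the green dot faces the slide, and the lug has not moved. Next I descend behind the plate and push.

>>> apply_moves:
  steps:
    - [[0.012,0,0.1],[0,0,0],0]
    - [[0,0,0.1],[0,0,0],0]
    - [[0,0,0.1],[0,0,0],0]
    - [[0,0,0.1],[0,0,0],0]
    - [[0,0,0.08],[0,0,0],0]
    - [[0,0,0.05],[0,0,0],0]
    - [[0,0,0],[0,0,0],0]
    - [[0,0,0],[0,0,0],0]

```text
clock: 9.12
eef_pos: [0.4043, -0.0485, 0.0558]
tool_rot: [0.616, 0.788, -0.0, -0.0]
ft_force: [0.2, -0.3, 0.3]
grip_width: -0.0
grasp_force: 0.0
```

>>> apply_moves:
  steps:
    - [[0,0.025,0],[0,0,0],0]
    - [[0,0.025,0],[0,0,0],0]
    - [[0,0.025,0],[0,0,0],0]
    - [[0,0.025,0],[0,0,0],0]
    - [[0,0.025,0],[0,0,0],0]
    - [[0,0.025,0],[0,0,0],0]
    - [[0,0.025,0],[0,0,0],0]
    - [[0,0,0],[0,0,0],0]

```text
clock: 9.78
eef_pos: [0.4384, -0.0406, 0.0562]
tool_rot: [0.616, 0.788, -0.0, -0.0]
ft_force: [-1.7, 0.1, 1.1]
grip_width: 0.0002
grasp_force: 0.5
```

>>> apply_moves:
  steps:
    - [[0,0.018,0],[0,0,0],0]
    - [[0,0.018,0],[0,0,0],0]
    - [[0,0.018,0],[0,0,0],0]
    - [[0,0.018,0],[0,0,0],0]
    - [[0,0.018,0],[0,0,0],0]
    - [[0,0.018,0],[0,0,0],0]
    - [[0,0.018,0],[0,0,0],0]
    - [[0,0.0,0],[0,0,0],0]

```text
clock: 10.45
eef_pos: [0.4622, -0.0346, 0.056]
tool_rot: [0.616, 0.787, -0.0, -0.001]
ft_force: [-2.5, -1.5, 1.3]
grip_width: 0.0001
grasp_force: 1.4
```

>>> apply_moves:
  steps:
    - [[0,0.01,0],[0,0,0],0]
    - [[0,0.01,0],[0,0,0],0]
    - [[0,0.01,0],[0,0,0],0]
    - [[0,0,0],[0,0,0],0]
    - [[0,0,0],[0,0,0],0]
    - [[0,0,0],[0,0,0],0]
    - [[0,0,0],[0,0,0],0]
    - [[0,0,0],[0,0,0],0]

```text
clock: 11.12
eef_pos: [0.4679, -0.0332, 0.056]
tool_rot: [0.616, 0.787, -0.0, -0.0]
ft_force: [-4.2, -0.3, -1.1]
grip_width: 0.0004
grasp_force: 2.0
```

```bash
python3 k.py pics/k7;python3 m.py pics/k7.npz pics/c7.png | grep yel
```

```text
h 13.901672430825968 eef [ 0.46793954 -0.03319204  0.05608044] tool rel pivot jig mm -64.6 -70.3
18 [247.5 196.8] knob rel 68.8 -0.7 th -3.132 r 68.8
```

>>> apply_moves:
  steps:
    - [[0,0.01,0],[0,0,0],0]
    - [[0,0.01,0],[0,0,0],0]
    - [[0,0.01,0],[0,0,0],0]
    - [[0,0,0],[0,0,0],0]
    - [[0,0,0],[0,0,0],0]
    - [[0,0,0],[0,0,0],0]
    - [[0,0,0],[0,0,0],0]
    - [[0,0,0],[0,0,0],0]

```text
clock: 11.83
eef_pos: [0.4712, -0.0323, 0.056]
tool_rot: [0.617, 0.787, -0.002, -0.002]
ft_force: [-10.7, -3.4, 4.8]
grip_width: 0.0001
grasp_force: 5.6
```

>>> apply_moves:
  steps:
    - [[0,0.01,0],[0,0,0],0]
    - [[0,0.01,0],[0,0,0],0]
    - [[0,0.005,0],[0,0,0],0]
    - [[0,0,0],[0,0,0],0]
    - [[0,0,0],[0,0,0],0]
    - [[0,0,0],[0,0,0],0]
    - [[0,0,0],[0,0,0],0]
    - [[0,0,0],[0,0,0],0]

```text
clock: 12.5
eef_pos: [0.4714, -0.0322, 0.0559]
tool_rot: [0.617, 0.787, -0.006, -0.004]
ft_force: [-21.6, -6.1, 18.2]
grip_width: 0.0
grasp_force: 11.7
```

>>> apply_moves:
  steps:
    - [[0,-0.05,0],[0,0,0],0]
    - [[0,-0.1,0],[0,0,0],0]
    - [[0,-0.1,0],[0,0,0],0]
    - [[0,0,-0.15],[0,0,0],0]
    - [[0,0,-0.15],[0,0,0],0]
    - [[0,0,-0.15],[0,0,0],0]
    - [[0,0,-0.15],[0,0,0],0]
    - [[0,0,0],[0,0,0],0]

```text
clock: 13.17
eef_pos: [0.4367, -0.0429, 0.1832]
tool_rot: [0.616, 0.788, 0.005, 0.007]
ft_force: [0.0, -0.3, -0.4]
grip_width: 0.0003
grasp_force: 0.0
```

>>> apply_moves:
  steps:
    - [[-0.15,0,0],[0,0,0],0]
    - [[-0.15,0,0],[0,0,0],0]
    - [[-0.15,0,0],[0,0,0],0]
    - [[-0.15,0,0],[0,0,0],0]
    - [[-0.15,0,0],[0,0,0],0]
    - [[-0.15,0,0],[0,0,0],0]
    - [[0,0,0],[0,0,0],0]
    - [[0,0,0],[0,0,0],0]

```text
clock: 13.83
eef_pos: [0.4753, -0.219, 0.1764]
tool_rot: [0.617, 0.787, 0.001, 0.001]
ft_force: [0.3, 0.0, -0.2]
grip_width: 0.0
grasp_force: 0.0
```

```bash
python3 k.py pics/k8;python3 m.py pics/k8.npz pics/c8.png | grep yel
```

```text
h 13.845653699094175 eef [ 0.47461648 -0.21780344  0.17628226] tool rel pivot jig mm -103.0 -251.0
18 [247.3 197. ] knob rel 68.3 -0.1 th -3.14 r 68.3
yel [262 221  11   6  44] [267.2 223.8] [(0.06, array([-65.3,  36.9])), (0.034, array([-62.5,  36.4]))]
yel [275 229  15   6  42] [282.  231.5] [(0.06, array([-94.9,   3.2])), (0.034, array([-92.7,   2.1]))]
```

View pics/c8.png

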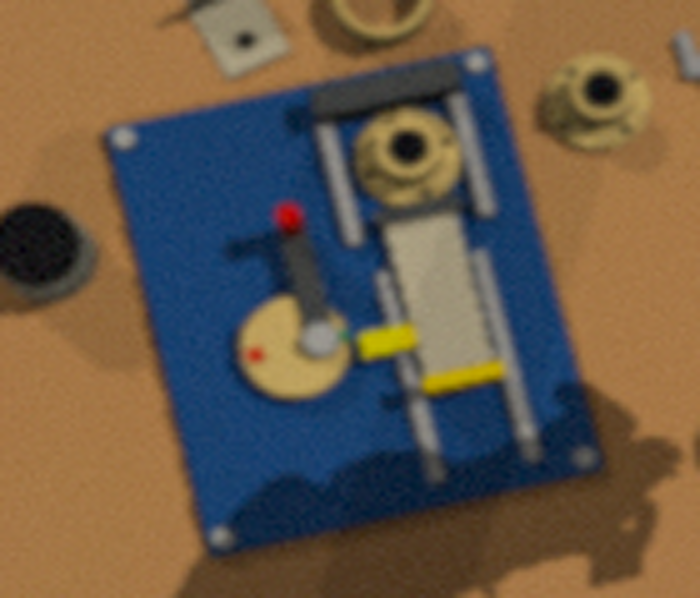

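The plate moved about 43 mm to its rigid stop. The hub, at crop (408,150), sits between jaw and end stop, the lever is at its far stop, and the arm is clear.

```bash
python3 -c "
from workcell import bot; print(bot.job_done())"
```

```text
the job is handed in; nothing more can be done
None
```

The job is handed in: the cam lever is at its far stop (about 3.14 rad), the slide is at its rigid forward stop, the last top view shows the hub up against the end stop, and the arm is clear of everything; the hand-in gave no verdict.

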